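# Make up the installation kit and the service kit for a digestion system

## Robot

A 6-joint arm with a two-finger parallel gripper is mounted at the origin on the work surface. World frame = base frame: x ahead of the robot, y to its left, z up, the work surface at z = 0. Lengths are in m, angles in rad, forces in N, time in s.
With the tool pointing down it reaches from about 0.275 to 0.875 m from the base axis. Payload 12.5 kg.
Tool frame: the origin (TCP) lies on the centre line of the jaws, within the pads' length; the fingertips stand r.finger_overhang ahead of it and the grasp point (between the pads) lies 3 mm ahead of it (r.finger_overhang is the distance from the TCP to the fingertips, in m); z points along the fingers, y is the direction in which the jaws open and shut (so a half turn about z gives the same grasp; the last joint's range is limited). The gripper opens to 85 mm and grips with 20 to 120 N. Pads are 22 mm wide; open, the fingers measure 114 mm over their backs; the gripper's body (76 mm by 85 mm) begins 54 mm behind the grasp point. The pads swing forward as they close: fully open they stand 13 mm farther back than shut.
Start: joints at [1.121, 0.351, 1.652, -0, 1.139, -0.085], TCP at [0.196, 0.514, 0.253] pointing down, gripper open.
Joint ranges: [-2.75, 2.75], [-0.79, 2.1], [0.01, 2.65], [-1.57, 4.71], [0.07, 3.14], [-2.87, 2.87]. Speed limits (rad/s): [2.22, 2.22, 2.79, 3.14, 3.14, 3.14].

## Interface

Orientations are given as a unit quaternion [x, y, z, w].
In Python, from cell import r, optics gives the robot as it stands. The module is installed in compiled form; this text tells all that it offers. Calls block until the motion is done:
- r.move_to(position, orientation): joint-space move of the TCP to a pose.
- r.move_linear(position, rot=None, vel=0.15): straight line of the TCP; rot=None keeps the orientation; vel is the mean speed in m/s.
- r.set_joints(angles): joint-space move.
- r.set_gripper(opening, squeeze=None): opening from 0.0 (shut) to 1.0 (fully open); squeeze is the grip in N (None keeps the last); returns when the fingers have stopped.
- r.sleep(seconds).
- r.inverse_kinematics(position, orientation): joint angles nearest the present ones, or None.
- optics.get_image(name): name is "scene" or "top" or "wrist"; returns a dict with "pixels" (420x560x3 uint8, red, green, blue), "depth" (420x560 float32, m along the optical axis (not along the pixel's ray), 0 where there is no reading), "fx", "fy", "cx", "cy" (pixels), "D" ([k1, k2, p1, p2, k3] as OpenCV has them; the pictures are not rectified), "camera_from_world" (4x4, takes a point from world to camera coordinates); the wrist camera has in their place "mount" (4x4, takes a point from camera to tool coordinates, whose origin is the TCP and whose axes are the flange's). Camera axes: x right, y down, z forward; pixel columns grow to the right and rows downward; lengths in m; the calibration is good to about 2 mm. A picture is of the moment at which its call begins: read the wrist's pose just before it.
A pose or a line that the arm cannot do raises r.PlanningError and nothing moves.
- r.hand_in(): hands the job in, once; it reports no verdict.
Readings, each from a call of its own:
- r.current_t(): time.
- r.current_q(): joint angles.
- r.current_qvel(): joint speeds.
- r.current_effort(): joint torques, N m.
- r.current_tool_pos(): TCP position.
- r.current_ee_rot(): TCP orientation.
- r.current_contact_force(): force on the tool from outside, world axes, zero at the start.
- r.current_torque(): the same for the moment, N m.
- r.current_opening(): opening from 0.0 (shut) to 1.0 (fully open).
Only numpy, scipy, OpenCV 4.12 (cv2) and the standard library are available. Lean on these libraries where they do the work, as an engineer would, in place of code of your own. Each camera call takes 0.05 s, during which the arm holds its last target. There are 200 camera calls.

## Task

Make up the two kits for the digestion system from the stock on the bench: put the pump head, the tallest vessel and the vent cap in the long three-compartment tray, and the spare rotor and the short, wide vessel in the two-compartment tray. One item to a compartment (any compartment of that tray), sitting flat on the tray floor the same way up as now and set down gently, not dropped. The middle-sized vessel belongs to neither kit: leave it where it stands.

Things in the scene. Friction and masses are not known exactly. Their poses are not given: they have to be found in the camera images.
- tray_three: The long kit tray: grey plastic, fixed to the bench, 92 x 243 mm, with three equal open compartments in a row along its y axis, centred at y = -80, 0 and +80 mm (x = 0). Each compartment is 86 mm (x) by 77 mm (y) inside; floor 3 mm thick, rim and dividers 3 mm thick and only 12 mm high above the bench. Origin at the centre of its underside, on the bench.
- tray_two: The shorter kit tray: the same grey plastic, compartments and rim, fixed, 92 x 163 mm, with two compartments centred at y = -40 and +40 mm (x = 0). Floor 3 mm thick, rim and divider 12 mm high above the bench. Origin at the centre of its underside, on the bench.
- pump_head: Peristaltic pump head lying on its back: black base plate under a clear hood with a white cross-shaped rotor inside; arched end at +x, two white tube stubs at the square end (-x). 66 mm long (x); plate 52 mm wide (y), 6 mm high; hood 50 mm wide, 44 mm high, sides flat from x = -25 to +7 mm; latch on top near -x, to 50 mm. 0.26 kg. Origin at the centre of its underside, z up.
- tall_vessel: The tallest of three closed white PTFE digestion vessels: 115 mm high and narrow, body diameter 40 mm, ribbed screw cap diameter 44 mm from 89 mm up to the top (cap fixed on). About 0.2 kg, stands upright. Origin at the centre of its underside, z up.
- short_vessel: The short, wide vessel: white PTFE, 48 mm high, body diameter 56 mm, ribbed cap diameter 60 mm from 29 mm up to the top (cap fixed on). About 0.18 kg. Origin at the centre of its underside, z up.
- middle_vessel: The middle-sized vessel: white PTFE, 80 mm high, body diameter 48 mm, ribbed cap diameter 52 mm from 57 mm up. Belongs to neither kit. Origin at the centre of its underside, z up.
- vent_cap: Vent cap: white PTFE, a round skirt of 46 mm diameter and 12 mm height, a cone up to 22 mm, and above it a straight round chimney of 18 mm diameter with its top 58 mm above the bench. About 0.07 kg, stands on its skirt. Origin at the centre of its underside, z up.
- rotor: Spare pump rotor: two round grey discs of 46 mm diameter, 6 mm thick, one at the foot and one from 34 to 40 mm height, with four white rollers between them (inside the discs' outline) and a steel hub of 18 mm diameter on top, to 48 mm. About 0.11 kg, stands on its lower disc. Origin at the centre of its underside, z up.
There are look-alikes about, which are no part of the job. What is shaped like the tall_vessel but black or purple is not meant.

How it is judged:
At the end, for the whole second after the job is handed in: Each item in its own compartment of its kit's tray, released and at rest: centre within 33 mm of the compartment's centre along the tray and 34 mm across, underside within 3.5 mm of the floor, upright within 0.08 rad; middle vessel upright, within 15 mm of where it stood (x of pump_head in the frame of tray_three between -0.034 and 0.034 m and z of pump_head in the frame of tray_three between 0 and 0.0065 m and angle between each of pump_head, tall_vessel, vent_cap, rotor, short_vessel, middle_vessel's own z axis and vertical below 0.08 rad and linear speed of each of pump_head, tall_vessel, vent_cap, rotor, short_vessel, middle_vessel below 0.02 m/s and angular speed of each of pump_head, tall_vessel, vent_cap, rotor, short_vessel below 0.2 rad/s and x of tall_vessel in the frame of tray_three between -0.034 and 0.034 m and z of tall_vessel in the frame of tray_three between 0 and 0.0065 m and x of vent_cap in the frame of tray_three between -0.034 and 0.034 m and z of vent_cap in the frame of tray_three between 0 and 0.0065 m and (y of pump_head in the frame of tray_three between -0.113 and -0.047 m or y of tall_vessel in the frame of tray_three between -0.113 and -0.047 m or y of vent_cap in the frame of tray_three between -0.113 and -0.047 m) and (y of pump_head in the frame of tray_three between -0.033 and 0.033 m or y of tall_vessel in the frame of tray_three between -0.033 and 0.033 m or y of vent_cap in the frame of tray_three between -0.033 and 0.033 m) and (y of pump_head in the frame of tray_three between 0.047 and 0.113 m or y of tall_vessel in the frame of tray_three between 0.047 and 0.113 m or y of vent_cap in the frame of tray_three between 0.047 and 0.113 m) and x of rotor in the frame of tray_two between -0.034 and 0.034 m and z of rotor in the frame of tray_two between 0 and 0.0065 m and x of short_vessel in the frame of tray_two between -0.034 and 0.034 m and z of short_vessel in the frame of tray_two between 0 and 0.0065 m and (y of rotor in the frame of tray_two between -0.073 and -0.007 m or y of short_vessel in the frame of tray_two between -0.073 and -0.007 m) and (y of rotor in the frame of tray_two between 0.007 and 0.073 m or y of short_vessel in the frame of tray_two between 0.007 and 0.073 m) and distance of middle_vessel from where it was at the start of the episode below 0.015 m); the robot touches nothing.
It fails at once if the middle-sized vessel is pushed away or tipped (distance of middle_vessel from where it was at the start of the episode above 0.03 m or angle between middle_vessel's own z axis and vertical above 0.3 rad).
It fails at once if a kit item is dropped: it falls freely, out of the fingers, by more than about 25 mm (over 0.7 m/s) ((linear speed of tall_vessel above 0.7 m/s and contact force between the fingers and tall_vessel below 0.1 N) or (linear speed of short_vessel above 0.7 m/s and contact force between the fingers and short_vessel below 0.1 N) or (linear speed of vent_cap above 0.7 m/s and contact force between the fingers and vent_cap below 0.1 N) or (linear speed of rotor above 0.7 m/s and contact force between the fingers and rotor below 0.1 N) or (linear speed of pump_head above 0.7 m/s and contact force between the fingers and pump_head below 0.1 N)).
It also fails if it takes over 134 s, if anything falls off the work surface, if the arm or the gripper's body presses on something with over 40 N, if the wrist force passes 120 N, or if a joint passes its speed limit or range.

## Working session

There is one attempt and no reset: what is moved stays moved. The work goes in short steps, each a Python script; the robot and the scene stay as the last script left them, time stands still between calls to the robot, and variables do not carry over. Pictures are saved under pics/ and viewed, about 12 in all and at most 16, crops included, and the job is handed in when it is done.

```bash
mkdir -p pics; python3 - <<'E'
from cell import r, optics
import cv2, pickle
for n in ("scene","top"):
    d=optics.get_image(n); pickle.dump(d,open(f"pics/{n}.pkl","wb"))
    cv2.imwrite(f"pics/{n}0.png",cv2.resize(d["pixels"][:,:,::-1],(784,588),interpolation=cv2.INTER_CUBIC))
    print(n,d["fx"],d["cx"],d["cy"],d["D"],d["camera_from_world"].round(3).tolist())
print(r.current_t(),r.finger_overhang,r.current_ee_rot(),r.current_tool_pos())
E
```

```text
scene 443.25301976883753 284.7183705782329 204.64177297826967 [-0.03095509  0.          0.          0.          0.        ] [[0.839, 0.544, 0.016, -0.453], [0.363, -0.537, -0.761, -0.189], [-0.406, 0.644, -0.648, 1.496], [0.0, 0.0, 0.0, 1.0]]
top 512.3860816820339 281.48145724827515 202.94999064474496 [0.02418664 0.         0.         0.         0.        ] [[0.009, -1.0, -0.017, -0.008], [-0.987, -0.006, -0.16, 0.572], [0.159, 0.018, -0.987, 1.124], [0.0, 0.0, 0.0, 1.0]]
0.1 0.022 [ 1.81386100e-01  9.83411830e-01 -4.88158561e-04 -1.26945881e-04] [0.19607844 0.51357346 0.25282983]
```

View pics/scene0.png

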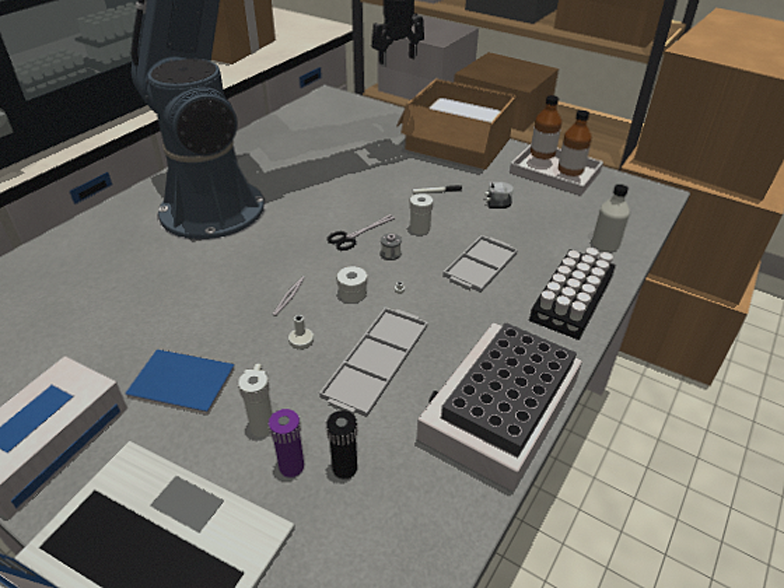

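View pics/top0.png

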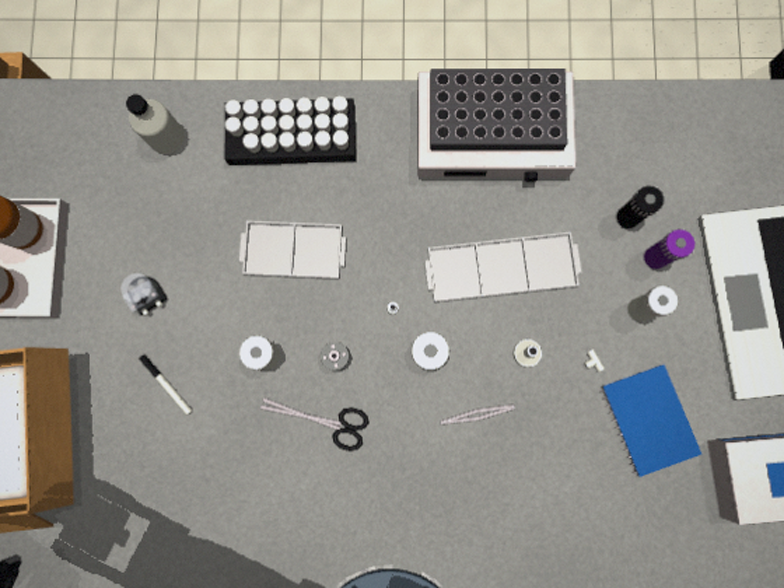

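The top picture (784 px wide) shows:
- **Vessels:** three tall-shaped ones, black (647,202), purple (680,243) and white (663,300). The white one fits. Short wide vessel (430,350), middle vessel (256,352).
- **Other items:** rotor (335,356), vent cap (530,352), pump head (143,292).
- **Trays:** two-compartment (294,250), three-compartment (503,267).

Next I'll localise these by depth and confirm them in a crop.

```bash
cat > h.py <<'E'
import numpy as np, cv2, pickle
def cloud(d, T=None):
    """world points HxWx3; T = world_from_camera"""
    h,w=d["depth"].shape
    K=np.array([[d["fx"],0,d["cx"]],[0,d["fy"],d["cy"]],[0,0,1]])
    v,u=np.mgrid[:h,:w]
    n=cv2.undistortPoints(np.stack([u,v],-1).reshape(-1,1,2).astype(float),K,np.array(d["D"])).reshape(h,w,2)
    P=np.dstack([n,np.ones((h,w))])*d["depth"][...,None]
    if T is None: T=np.linalg.inv(d["camera_from_world"])
    P=P@T[:3,:3].T+T[:3,3]; P[d["depth"]==0]=np.nan
    return P
E
python3 - <<'E'
from h import *
for n in ("top","scene"):
    d=pickle.load(open(f"pics/{n}.pkl","rb")); P=cloud(d)
    S=dict(tall=(663,300),cap=(530,352),short=(430,350),rotor=(335,356),middle=(256,352),pump=(143,292)) if n=="top" else dict(tall=(255,380),cap=(299,325),short=(352,275),rotor=(391,240),middle=(421,202),pump=(500,192))
    print(n,"bench z",np.nanmedian(P[int(320/1.4):int(335/1.4),int(250/1.4):int(350/1.4),2]) if n=="top" else "")
    for k,(u,v) in S.items():
        u,v=int(u/1.4),int(v/1.4); Q=P[v-30:v+31,u-30:u+31].reshape(-1,3); c=P[v,u]
        c=c if n=="scene" else c
        Q=Q[~np.isnan(Q).any(1)]; Q=Q[np.linalg.norm(Q[:,:2]-c[:2],axis=1)<.06]
        zt=np.percentile(Q[:,2],99.5); H=Q[Q[:,2]>zt-.006]
        (cx,cy),(w,h),a=cv2.minAreaRect(H[:,:2].astype(np.float32)*1000)
        B=Q[Q[:,2]>.008]; (bx,by),(bw,bh),ba=cv2.minAreaRect(B[:,:2].astype(np.float32)*1000)
        print(k,"ztop %.3f"%zt,"top rect",np.round([cx,cy,w,h,a],1),"all",np.round([bx,by,bw,bh,ba],1))
    # trays: points 6..16 mm high
    if n=="top":
        for k,(u0,v0,u1,v1) in dict(two=(232,212,354,288),three=(420,225,588,310)).items():
            u0,v0,u1,v1=[int(x/1.4) for x in (u0,v0,u1,v1)]
            Q=P[v0:v1,u0:u1].reshape(-1,3); Q=Q[(Q[:,2]>.0075)&(Q[:,2]<.02)]
            print(k,len(Q),np.round(cv2.minAreaRect(Q[:,:2].astype(np.float32)*1000),1) if 0 else cv2.minAreaRect(Q[:,:2].astype(np.float32)*1000))
d=pickle.load(open("pics/top.pkl","rb"))["pixels"][:,:,::-1]
c=lambda u0,v0: cv2.resize(d[v0:v0+100,u0:u0+130],None,fx=3,fy=3,interpolation=cv2.INTER_CUBIC)
cv2.imwrite("pics/crop1.png",np.vstack([np.hstack([c(60,165),c(165,140)]),np.hstack([c(295,150),c(400,130)])]))
E
```

```text
top bench z -0.0008609027251238466
tall ztop 0.118 top rect [ 539.8 -411.8   43.    42.3    0.8] all [ 552.2 -411.4   44.2   71.3   84.8]
cap ztop 0.059 top rect [ 464.1 -222.6   17.7   15.6   40.6] all [ 464.3 -222.9   46.1   44.8    1.2]
short ztop 0.052 top rect [466.2 -61.4  57.5  57.9  50.3] all [465.2 -61.9  58.7  58.5   1.2]
rotor ztop 0.049 top rect [460.   94.3  33.8  39.3  73.9] all [456.3  92.8  43.5  43.8  88.3]
middle ztop 0.083 top rect [457.7 211.2  50.4  50.2   1.1] all [458.3 210.8  53.5  52.3  29.2]
pump ztop 0.048 top rect [561.6 417.1  59.4  52.5  31.4] all [558.6 415.8  67.   53.3  33.5]
two 495 ((638.1859130859375, 170.95872497558594), (178.5697784423828, 92.99009704589844), 88.0660629272461)
three 656 ((610.6195068359375, -184.6372833251953), (92.93558502197266, 258.1063232421875), 6.486997127532959)
scene bench z 
tall ztop 0.119 top rect [ 542.4 -412.6   39.8   43.5   46.1] all [ 543.1 -412.8   43.    44.3   12.2]
cap ztop 0.060 top rect [ 467.6 -225.1   15.4   16.2   37.1] all [ 468.5 -227.3   44.9   42.4   29. ]
short ztop 0.052 top rect [468.  -63.1  58.1  58.6  15.7] all [468.4 -63.9  58.4  60.1  13.8]
rotor ztop 0.050 top rect [462.1  93.6  29.1  33.7  14.5] all [459.1  91.   43.   48.   31.4]
middle ztop 0.084 top rect [4.609e+02 2.101e+02 4.980e+01 5.180e+01 4.000e-01] all [460.4 209.3  52.1  52.2  85.2]
pump ztop 0.051 top rect [566.5 414.1  53.9  50.8  28.1] all [562.8 413.7  65.6  59.7  31. ]
```

View pics/crop1.png

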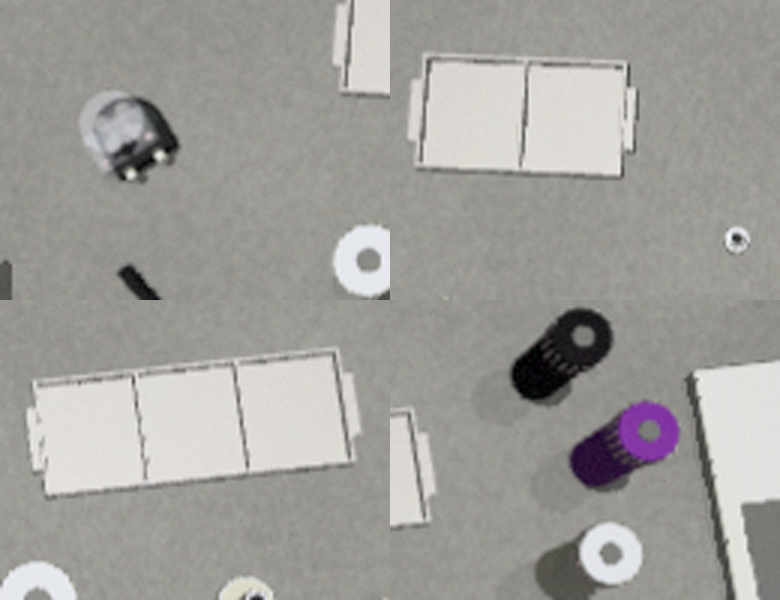

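The crop confirms the white tall vessel at (610,552), away from the purple and black ones. The depth heights of 118, 83 and 52 mm match the tall, middle and short vessels. The pump stubs point down and to the right, so its +x yaw is about 32°. Now I'll look from close with the wrist camera.

```bash
cat >> h.py <<'E'
from scipy.spatial.transform import Rotation as Rn
from cell import r, optics
def quat(phi):
    """tool down, jaws along phi (rad, world); picks the half turn with the smaller |j6|"""
    best=None
    for k in (0,np.pi):
        t=phi+np.pi/2+k
        yield np.array([np.cos(t/2),np.sin(t/2),0,0])
def ori(p,phi):
    c=[(abs(j[5]),i,q) for i,q in enumerate(quat(phi)) if (j:=r.inverse_kinematics(p,q)) is not None]
    return min(c)[2]
def go(x,y,z,phi): r.move_to([x,y,z],ori([x,y,z],phi))
def wrist():
    p,q=r.current_tool_pos(),r.current_ee_rot(); d=optics.get_image("wrist")
    T=np.eye(4); T[:3,:3]=Rn.from_quat(q).as_matrix(); T[:3,3]=p
    return d,cloud(d,T@np.array(d["mount"]))
E
python3 - <<'E'
from h import *
d=pickle.load(open("pics/top.pkl","rb")); P=cloud(d)
print("box max z",np.nanmax(P[240:400,:60,2]),"bottles",np.nanmax(P[130:230,:45,2]))
im=[]
for n,x,y,phi in (("pump",.56,.415,np.radians(122)),("two",.638,.171,np.radians(-2)),("three",.611,-.185,np.radians(6.5))):
    go(x-.0,y,.33,phi); d,P=wrist(); pickle.dump((d,P),open(f"pics/w_{n}.pkl","wb")); im.append(d["pixels"][:,:,::-1])
    print(n,r.current_t(),r.current_q().round(2) if hasattr(r.current_q(),"round") else r.current_q(), "centre looks at",P[210,280].round(3),"extent",np.nanmin(P[...,:2],(0,1)).round(3),np.nanmax(P[...,:2],(0,1)).round(3))
print(np.array(d["mount"]).round(3).tolist())
cv2.imwrite("pics/w1.png",np.vstack([np.hstack([cv2.resize(i,(400,300)) for i in im[:2]]),np.hstack([cv2.resize(im[2],(400,300)),np.zeros((300,400,3),np.uint8)])]))
E
```

```text
box max z 0.27775877345241473 bottles 0.1458869658816646
pump 1.5833 [ 0.57  0.58  1.12  0.    1.45 -1.56] centre looks at [ 0.608  0.447 -0.001] extent [ 0.271 -0.164] [2.061 1.553]
two 3.2 [0.19 0.5  1.24 0.   1.4  0.23] centre looks at [0.639 0.115 0.003] extent [ 0.181 -0.864] [1.814 0.554]
three 4.5917 [-0.37  0.46  1.31  0.    1.38 -0.48] centre looks at [ 0.621 -0.24   0.002] extent [ 0.209 -1.323] [1.93  0.056]
[[-0.0, -0.953, -0.304, 0.077], [1.0, -0.001, 0.0, 0.001], [-0.001, -0.304, 0.953, -0.12], [0.0, 0.0, 0.0, 1.0]]
```

View pics/w1.png

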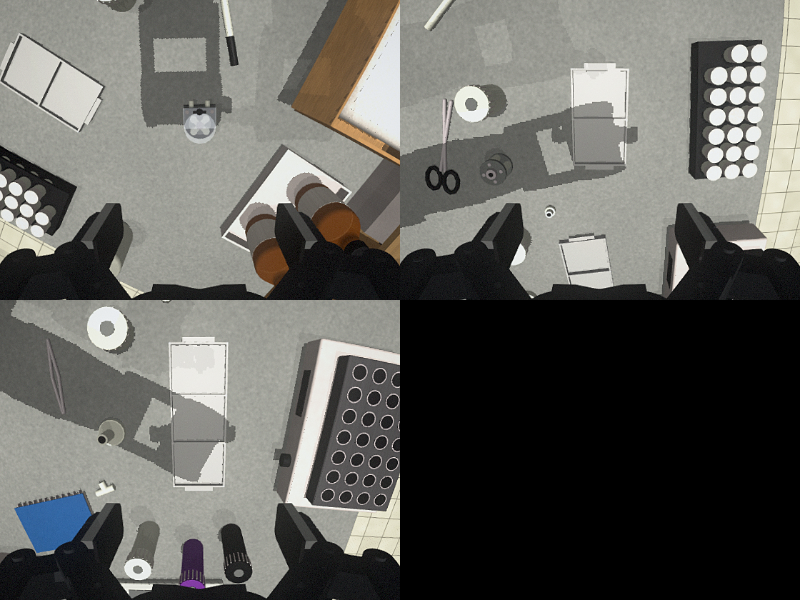

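Wrist views: the pump is at (200,120) with its stubs up and square to the jaws. The two-tray is at (599,117) and the three-tray at (198,413), both aligned with the jaws. Next I'll get numbers from these clouds.

```bash
python3 - <<'E'
from h import *
def rect(Q): return [np.round(x,1) for x in cv2.minAreaRect(Q[:,:2].astype(np.float32)*1000)]
L={k:pickle.load(open(f"pics/w_{k}.pkl","rb"))[1].reshape(-1,3) for k in ("pump","two","three")}
near=lambda k,c,rad:(Q:=L[k])[np.linalg.norm(Q[:,:2]-c,axis=1)<rad]
Q=near("pump",[.562,.415],.055)
for lo,hi in ((.004,.012),(.012,.06),(.03,.06)): S=Q[(Q[:,2]>lo)&(Q[:,2]<hi)]; print("pump",lo,len(S),rect(S))
for k,c,rad in (("two",[.638,.171],.11),("three",[.611,-.185],.15)):
    Q=near(k,c,rad); print(k,"floor z",np.median(Q[:,2])); S=Q[(Q[:,2]>.0065)&(Q[:,2]<.02)]; print(k,len(S),rect(S))
    S=Q[(Q[:,2]>.0095)&(Q[:,2]<.02)]; print(k,len(S),rect(S))
for k,n,c in (("two","rotor",[.459,.092]),("two","middle",[.4595,.21]),("three","cap",[.466,-.225]),("three","short",[.467,-.063]),("three","tall",[.542,-.412])):
    Q=near(k,c,.045); zt=np.percentile(Q[:,2],99); print(n,zt,rect(Q[Q[:,2]>zt-.012]))
E
```

```text
pump 0.004 28 [array([541.3, 403.8]), array([ 1.9, 51.9]), np.float64(32.2)]
pump 0.012 2291 [array([560.5, 416.2]), array([63.3, 50. ]), np.float64(33.1)]
pump 0.03 2104 [array([563.4, 418.2]), array([56.3, 50. ]), np.float64(33.2)]
two floor z 0.3433902591430249
two 2037 [array([640.2, 171.3]), array([178.3,  92.5]), np.float64(87.9)]
two 1502 [array([640.3, 171.8]), array([177.2,  92.6]), np.float64(88.1)]
three floor z 0.002611027638804775
three 3131 [array([ 560.2, -191.4]), array([197.1, 258.1]), np.float64(6.6)]
three 2481 [array([ 560.2, -191.1]), array([197.1, 257.1]), np.float64(6.6)]
rotor 0.04788091351282117 [array([458.8,  93. ]), array([44.7, 45.4]), np.float64(74.0)]
middle 0.08066332021017558 [array([461. , 211.9]), array([52.1, 52.4]), np.float64(1.6)]
cap 0.05809605989033147 [array([ 467.6, -223.5]), array([17.4, 16.7]), np.float64(0.2)]
short 0.04893042494328734 [array([468.3, -62.6]), array([60.2, 59.6]), np.float64(50.1)]
tall 0.11541752011433357 [array([ 542.3, -410.5]), array([43.2, 44.3]), np.float64(37.6)]
```

Top and wrist cameras agree within 2 mm. Starting with the pump head.

```bash
cat >> h.py <<'E'
TR=dict(three=(.6123,-.1848,np.radians(6.55)),two=(.640,.1715,np.radians(-2.0)))
def spot(tray,x,y):
    X,Y,a=TR[tray]; return X+x*np.cos(a)-y*np.sin(a), Y+x*np.sin(a)+y*np.cos(a)
UP=.25
def pick(x,y,h,phi,squeeze=50):
    r.set_gripper(1.0); go(x,y,UP,phi); r.move_linear([x,y,h-.003],vel=.2)
    r.set_gripper(0.0,squeeze); o=r.current_opening()
    r.move_linear([x,y,h+.017],vel=.08); r.move_linear([x,y,UP],vel=.25)
    print("picked t %.1f opening %.3f -> %.3f"%(r.current_t(),o,r.current_opening()),"F",np.round(r.current_contact_force(),2))
def place(x,y,h,phi,dop=.15):
    z=h-.003+.003+.001
    go(x,y,UP,phi); r.move_linear([x,y,z+.03],vel=.25); r.move_linear([x,y,z],vel=.05); r.sleep(.2)
    print("down F",np.round(r.current_contact_force(),2)); r.set_gripper(min(1,r.current_opening()+dop)); r.sleep(.2)
    r.move_linear([x,y,z+.03],vel=.08); r.move_linear([x,y,UP],vel=.3); print("placed t %.1f"%r.current_t())
E
python3 - <<'E'
from h import *
a=np.radians(33.1); c=np.array([.560,.416])-.005*np.array([np.cos(a),np.sin(a)])
pick(*c,.034,a+np.pi/2,60); print(r.current_q())
place(*spot("three",-.005,.08),.034,TR["three"][2]+np.pi/2); print(r.current_q())
d=optics.get_image("top"); cv2.imwrite("pics/p1.png",cv2.resize(d["pixels"][130:260,150:450,::-1],None,fx=2.6,fy=2.6,interpolation=cv2.INTER_CUBIC))
E
```

```text
picked t 10.0 opening 0.572 -> 0.579 F [-0.49 -0.55 -2.36]
[5.72209002e-01 6.20150944e-01 1.24081140e+00 5.35674891e-05
 1.28341691e+00 1.56528017e+00]
down F [-2.71  0.91  3.  ]
placed t 15.5
[-2.51864444e-01  4.59655438e-01  1.50130784e+00 -1.06643783e-05
  1.18298741e+00  1.20467490e+00]
```

View pics/p1.png

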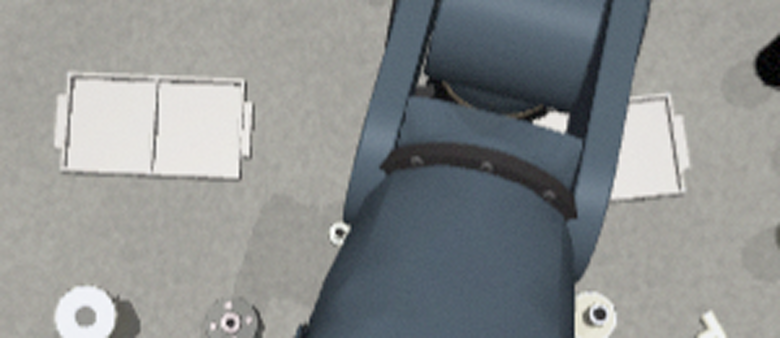

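The arm hides the tray in this picture, but the 0.572 opening (about 50 mm) and the 2.4 N weight confirm the pump was held, and it was set down with a light touch. Tall vessel next, then a look from the side.

```bash
python3 - <<'E'
from h import *
pick(.5423,-.4108,.100,np.radians(73))
place(*spot("three",0,-.08),.100,TR["three"][2]+np.pi/2)
x,y=.466,-.225
go(x-.03,y,.30,np.radians(6.5)); d,P=wrist()
s=optics.get_image("scene")["pixels"]
cv2.imwrite("pics/p2.png",np.hstack([cv2.resize(d["pixels"],(400,300))[:,:,::-1],cv2.resize(s[200:320,170:330,::-1],(400,300))]))
print(r.current_t())
E
```

```text
picked t 19.6 opening 0.507 -> 0.502 F [ 0.49 -0.1  -3.06]
down F [-1.03  1.33  2.69]
placed t 23.4
24.975
```

View pics/p2.png

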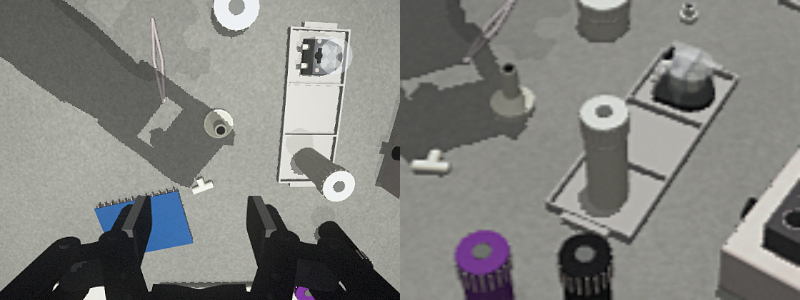

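Both items stand upright in their end compartments: pump at (320,57), tall vessel at (338,185) in the left picture. The middle compartment is free. Vent cap, short vessel and rotor next.

```bash
python3 - <<'E'
from h import *
pick(.4672,-.2238,.045,np.radians(6.5),40)
place(*spot("three",0,0),.045,TR["three"][2])
pick(.4681,-.0626,.034,np.radians(0))
place(*spot("two",0,-.04),.034,TR["two"][2])
pick(.4588,.0929,.034,np.radians(0),40)
place(*spot("two",0,.04),.034,TR["two"][2])
go(.40,.0,.40,np.radians(0)); d,P=wrist()
t=optics.get_image("top"); s=optics.get_image("scene")
pickle.dump((t,s,d,P),open("pics/end.pkl","wb")); print(r.current_t())
cv2.imwrite("pics/p3.png",np.vstack([cv2.resize(t["pixels"][130:280,90:450,::-1],(720,300)),cv2.resize(s["pixels"][110:320,150:450,::-1],(429,300))[:, :].copy() if 0 else cv2.copyMakeBorder(cv2.resize(s["pixels"][120:310,170:440,::-1],(426,300)),0,0,0,294,cv2.BORDER_CONSTANT)]))
E
```

```text
picked t 28.9 opening 0.202 -> 0.200 F [-0.42  0.2  -0.46]
down F [ 0.58 -0.29 -0.87]
placed t 33.0
picked t 37.4 opening 0.685 -> 0.684 F [-0.03 -0.08 -2.73]
down F [-4.01  0.09  6.05]
placed t 42.0
picked t 46.1 opening 0.519 -> 0.514 F [ 0.09 -0.84 -1.31]
down F [-2.2  -0.4   1.54]
placed t 50.6
52.0917
```

View pics/p3.png

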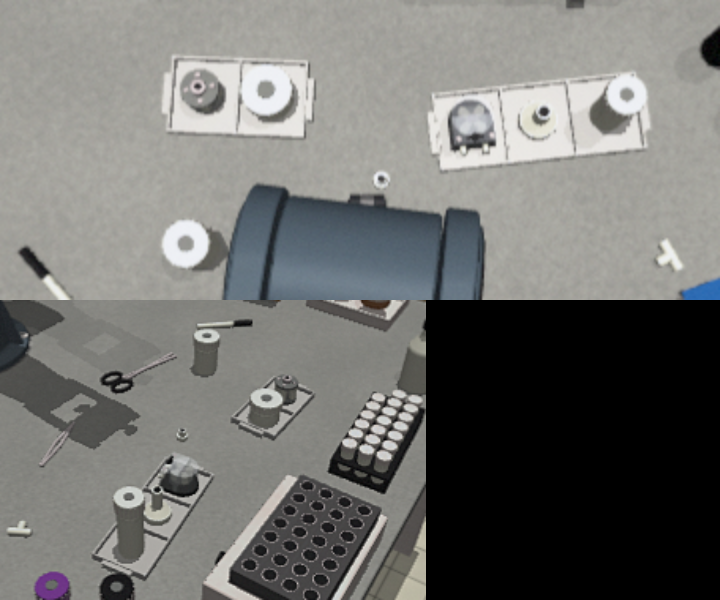

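All five items stand in their compartments and the middle vessel is still at (186,243). A numeric check of positions and heights before handing in:

```bash
python3 - <<'E'
from h import *
t,s,_,_=pickle.load(open("pics/end.pkl","rb"))
for nm,d in (("top",t),("scene",s)):
    P=cloud(d).reshape(-1,3)
    for n,tr,y,hh in (("pump","three",.08,.044),("cap","three",0,.058),("tall","three",-.08,.115),("short","two",-.04,.048),("rotor","two",.04,.040),("middle",None,0,.08)):
        c=np.array(spot(tr,0,y)) if tr else np.array([.4595,.211]); Q=P[np.linalg.norm(P[:,:2]-c,axis=1)<.045]; Q=Q[Q[:,2]<.13]
        zt=np.percentile(Q[Q[:,2]>.02][:,2],98); S=Q[abs(Q[:,2]-zt)<.008] if n!="pump" else Q[Q[:,2]>.03]
        R=cv2.minAreaRect(S[:,:2].astype(np.float32)); a=TR[tr][2] if tr else 0
        o=np.array(R[0])-c; print(nm,n,"ztop %.4f"%zt,"off mm",np.round(1000*np.array([o[0]*np.cos(a)+o[1]*np.sin(a),-o[0]*np.sin(a)+o[1]*np.cos(a)]),1),"size",np.round(np.array(R[1])*1000),"ang",round(R[2],1))
E
```

```text
top pump ztop 0.0512 off mm [ 1.5 -0.1] size [58. 50.] ang 6.1
top cap ztop 0.0632 off mm [-1.3  0.5] size [16. 16.] ang 84.5
top tall ztop 0.1208 off mm [-2.1  0.2] size [42. 43.] ang 63.5
top short ztop 0.0549 off mm [-1.4  0.9] size [59. 58.] ang 0.9
top rotor ztop 0.0521 off mm [ 0.2 -0.5] size [40. 42.] ang 81.9
top middle ztop 0.0834 off mm [-1.5  0.1] size [50. 52.] ang 82.3
scene pump ztop 0.0529 off mm [ 4.9 -1.8] size [58. 54.] ang 8.0
scene cap ztop 0.0637 off mm [ 1.1 -1.7] size [15. 17.] ang 34.2
scene tall ztop 0.1211 off mm [-0.7 -3.4] size [44. 44.] ang 9.9
scene short ztop 0.0555 off mm [ 0.5 -1.2] size [58. 62.] ang 27.9
scene rotor ztop 0.0528 off mm [ 1.9 -4.1] size [42. 39.] ang 16.1
scene middle ztop 0.0838 off mm [ 1.3 -0.4] size [47. 56.] ang 30.7
```

```bash
python3 -c "
from cell import r
print(r.current_t()); r.hand_in()"
```

```text
52.0917
the job is handed in; nothing more can be done
```

Both kits are made up and the job was handed in at 52 s of the 134 s allowed. `hand_in` reports no verdict, so the checks below are my own.

- **Long tray:** the pump head, vent cap and tall white vessel are in it, in that order from +y to −y.
- **Two-compartment tray:** the rotor is at +y and the short, wide vessel at −y.

**Last checks (top and scene cameras):**
- **Position:** all five items are within about 5 mm of their compartment centres. The cameras disagree with each other by up to about 4 mm.
- **Seating:** tops read about 2–5 mm higher than on the bench, matching the 3 mm tray floor within camera error. All five look upright in the pictures.
- **Middle vessel:** it is within 2 mm of where it stood and upright.

**Set-down:** four items met the floor slightly early, with about 3–9 N of contact while still held. The vent cap showed no clear contact, so it was released at most about 1 mm above the floor.

No check failed.

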